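# Reverse a dust extractor's filter cassette

### The job

On the bench dust extractor, one filter cassette is in backwards, with its clean blue end sticking out. Draw it right out, turn it end for end and slide it back into the same bay, filter side up, until it is fully home with the orange end outside. Let go of it, and leave the other cassette and everything else on the bench as they are.

Things in the scene. Friction and masses are not known exactly. Their poses are not given: they have to be found in the camera images.
- extractor: Low two-bay dust extractor, fixed. Origin: on the table, in the plane of the bay mouths, midway between the bays; x points into the bays, z up. Bay centre lines at y = +45 and -45 mm. Bay floor: top of an 8 mm thick plate, 200 mm wide, running out in front as a bare apron to x = -190 mm. Roof over x = 0 to 150, underside at height 53 mm, top at 60; behind it a fan housing 100 mm high, with a 148 mm duct stub.
- bay_p (a point): Mouth of the +y bay: centre of its floor at the mouth (8 mm above the table). Both bays are 49 mm wide inside, flare to about 60 mm over the last 15 mm at the mouth, and end in a hard back stop 90 mm in from the mouth. No latch: a cassette slides freely. Fully home, a cassette's middle is 20 mm inside the mouth and 50 mm of it stand out.
- bay_n (a point): Mouth of the -y bay: centre of its floor at the mouth.
- cassette: Cassette that is in backwards, loose, about 250 g: black bar 140 mm long (x), 46 wide (y), 28 high, pleats on top; across each end a fin over the full width, 8 mm thick, 14 mm higher than the bar, outer side flush with the end. Origin: centre of its underside, z up through the pleats, +x to the blue end. Starts in either bay, blue end out, up to 12 mm short of home.
- cassette_blue_end (a point): Centre of that cassette's blue end face (blue fin, clean white pleats next to it), 14 mm above its underside.
- cassette_orange_end (a point): Centre of that cassette's orange end face (orange fin, soiled dark pleats next to it), 14 mm above its underside.
- other_cassette: The other, identical cassette, already the right way round (orange end out) in the other bay, home to within 4 mm. Origin and axes as for the first. Leave it alone.
- beaker: Green bronze beaker, waisted, 175 mm tall, 92 mm across; bystander. Origin: centre of its underside.
- jar: Amber glass jar, 70 mm tall, 64 mm across; bystander. Origin: centre of its underside.
- brush: Brush lying on the plywood board; bystander.
- spatula: Spatula lying on the plywood board; bystander.
- fragment: Small flat bronze fragment, about 70 mm long, on the plywood board; bystander.
- block: Wooden block 90 x 50 x 35 mm; bystander.

How it is judged:
By the outcome, as a careful person would: the job done as asked, in the order asked, and still so for the second after the job is handed in, with the robot touching nothing.
It also fails if it takes over 67 s, if anything falls off the work surface, if the arm or the gripper's body presses on something with over 40 N, if the wrist force passes 120 N, or if a joint passes its speed limit or range.

### The arm

A 6-joint arm with a two-finger parallel gripper is mounted at the origin on the work surface. World frame = base frame: x ahead of the robot, y to its left, z up, the work surface at z = 0. Lengths are in mm, angles in rad, forces in N, time in s.
With the tool pointing down it reaches from about 375 to 975 mm from the base axis. Payload 3.8 kg.
Tool frame: the origin (TCP) lies at the very end of the fingers, on their centre line; the grasp point (between the pads) lies behind it (arm.grasp_offset is the z of the grasp point in the tool frame, in mm); z points along the fingers, y is the line along which they close (so a half turn about z gives the same grasp; the last joint's range is limited). The gripper opens to 88 mm and grips with 3 to 60 N. Pads are 18 mm wide; open, the fingers measure 123 mm over their backs; the gripper's body (75 mm by 187 mm) begins 45 mm behind the grasp point.
Start: joints at [-0.037, 0.264, 1.604, -0, 1.274, -0.037], TCP at [674.995, -0.002, 238.706] pointing down, gripper open.
Joint ranges: [-2.63, 2.63], [-0.94, 2.18], [0.31, 2.57], [-1.31, 4.45], [0, 2.66], [-2.55, 2.55]. Speed limits (rad/s): [2.57, 2.57, 3.14, 3.14, 3.14, 3.14].

### API

Orientations are given as a unit quaternion [w, x, y, z].
In Python, from station import arm gives the robot as it stands. The module is installed in compiled form; this text tells all that it offers.
- The arm moves only by the shell command python3 -m jog 'ROWS' [FORCE]. ROWS is JSON, a list of rows, each a list of 5 numbers: the shift along the world's x, y, z in cm, then the turn about the world's z in degrees, then the gripper's target within -1 to 1 (fully open at 1, half-way at 0, shut at -1). A call has 1 to 10 rows; each row is the pose to reach, as a shift and turn from the pose commanded when the call began; what a row does not reach only later rows make up. A row lasts 1/10 s, in which the tool goes at most 50 mm and 8.59 degrees, less where a joint would pass 70% of its speed; a pose out of reach is approached as far as the arm can. A call with a gripper value outside its range is refused whole. The fingers move at their own pace and stop on an object; FORCE is the grip in N (left out, the last holds). Time passes only in rows, so rows that repeat a pose let the fingers close. It gives the time, the measured TCP pose, the force, the opening and the grip force at its end, in the units of the state.
- arm.sense(): the state, without advancing time (a new reading comes with each control period).
- arm.camera(name): name is "scene" or "side" or "wrist"; returns (picture, depth): 400x640x3 uint8, red, green, blue; 400x640 float32, mm along the optical axis (not along the pixel's ray), 0 where there is no reading.
- arm.get_calibration(name): a dict with "K" (3x3 intrinsics, pixels), "R" (3x3) and "t" (3): a world point X has camera coordinates R X + t; the wrist camera has in their place "tool_from_camera" (4x4, takes a point from camera to tool coordinates, whose origin is the TCP and whose axes are the flange's). Camera axes: x right, y down, z forward; pixel columns grow to the right and rows downward; lengths in mm; the calibration is good to about 2 mm. A picture is of the moment at which its call begins: read the wrist's pose just before it. get_calibration takes no time and is no camera call.
- arm.finish_job(): hands the job in; it is judged then, once.
The state is a dict: "t": time; "joints": joint angles; "qvel": joint speeds; "tau": joint torques, N m; "tcp_pos": TCP position; "tool_rot": TCP orientation; "force": force on the tool from outside, world axes, zero at the start; "wrist_torque": the same for the moment, N m; "gripper_width": finger opening in mm; "gripper_force": force on a finger pad.
Only numpy, scipy, OpenCV 4.12 (cv2) and the standard library are available. Lean on these libraries where they do the work, as an engineer would, in place of code of your own. Each camera call takes 0.05 s, during which the arm holds its last target. There are 200 camera calls.

## Working session

There is one attempt and no reset: what is moved stays moved. The work goes in short steps, Python scripts to look and compute and a shell command to move; the robot and the scene stay as the last step left them, time stands still between calls to the robot, and variables do not carry over. Pictures are saved under pics/ and viewed, at most 10 in all, crops included, and the job is handed in when it is done.

```bash
mkdir -p pics
python3 - <<'E'
from station import arm
import cv2,numpy as np
for n in("scene","side"):
    p,d=arm.camera(n); cv2.imwrite(f"pics/{n}0.png",p[:,:,::-1]); np.savez(f"pics/{n}0.npz",p=p,d=d)
    c=arm.get_calibration(n); print(n,np.round(c["K"],1).tolist(),np.round(c["R"],3).tolist(),np.round(c["t"],1).tolist(), (d>0).mean())
print(arm.grasp_offset, arm.sense()["tool_rot"])
E
```

```text
scene [[369.1, 0.0, 315.3], [0.0, 369.1, 201.3], [0.0, 0.0, 1.0]] [[-0.833, 0.553, -0.003], [0.363, 0.543, -0.757], [-0.417, -0.631, -0.654]] [442.1, -213.7, 1566.3] 0.9958515625
side [[373.0, 0.0, 324.3], [0.0, 373.0, 194.3], [0.0, 0.0, 1.0]] [[-0.881, -0.472, 0.01], [-0.373, 0.682, -0.629], [0.29, -0.558, -0.777]] [516.5, 208.4, 998.5] 0.99607421875
-18.700000000000003 [-7.44014715e-04  7.07083787e-01  7.07129033e-01 -7.04149432e-04]
```

View pics/scene0.png

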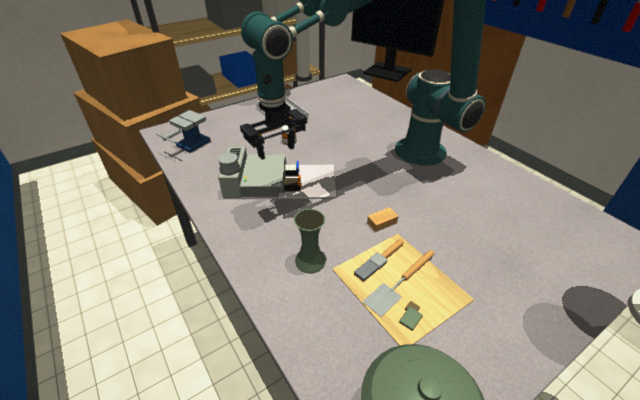

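View pics/side0.png

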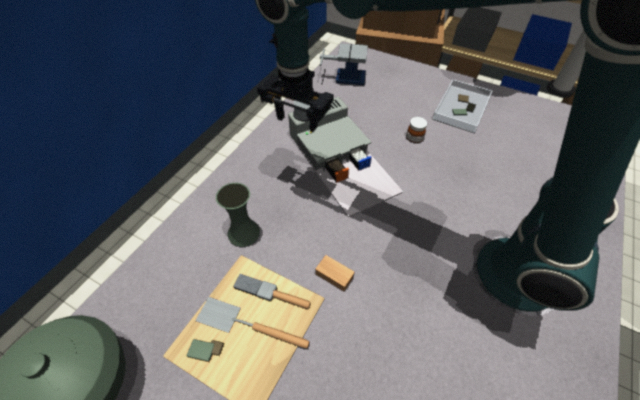

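The scene view shows the blue fin at about (297,170). The side view shows blue at (361,158), orange at (340,172) and the white apron reaching to (400,190). The jar is nearby at (418,128).

```bash
cat > h.py <<'E'
from station import arm
import cv2,numpy as np
from scipy.spatial.transform import Rotation as Ro
def cam(n,s=None):
    c=arm.get_calibration(n)
    if n!="wrist": return c["K"],c["R"].T if hasattr(c["R"],"T") else np.array(c["R"]).T,-np.array(c["R"]).T@np.array(c["t"])
    w,x,y,z=s["tool_rot"]; R=Ro.from_quat([x,y,z,w]).as_matrix(); T=np.array(c["tool_from_camera"])
    return c["K"],R@T[:3,:3],R@T[:3,3]+np.array(s["tcp_pos"])
def rays(C,uv):
    K,R,o=C; uv=np.atleast_2d(uv).astype(float)
    return (np.c_[uv,np.ones(len(uv))]@np.linalg.inv(K).T)@R.T,o
def plane(C,uv,z):
    r,o=rays(C,uv); return o+r*((z-o[2])/r[:,2])[:,None]
def cloud(C,d):
    v,u=np.mgrid[:400,:640]; r,o=rays(C,np.c_[u.ravel(),v.ravel()])
    return (o+r*d.reshape(-1,1)).reshape(400,640,3)
def masks(p):
    h=cv2.cvtColor(p,cv2.COLOR_RGB2HSV); H,S,V=h[...,0],h[...,1],h[...,2]
    return dict(blue=(H>105)&(H<128)&(S>150)&(V>60),orange=(H<14)&(S>150)&(V>70),white=(S<30)&(V>165))
E
python3 - <<'E'
from h import *
for n,(u0,u1,v0,v1) in dict(scene=(215,340,145,200),side=(280,410,90,215)).items():
    f=np.load(f"pics/{n}0.npz");p,d=f["p"],f["d"];C=cam(n);P=cloud(C,d)
    w=np.zeros((400,640),bool);w[v0:v1,u0:u1]=1
    for k,m in masks(p).items():
        m=m&w; q=P[m]
        if len(q): print(n,k,len(q),np.median(q,0).round(),q.min(0).round(),q.max(0).round())
    m=w&(P[...,2]>52)&(P[...,2]<66); q=P[m]
    print("roof",len(q),q.mean(0).round(), [a for a in cv2.minAreaRect(q[:,:2].astype(np.float32))])
    m=w&(P[...,2]>4)&(P[...,2]<12)&masks(p)["white"]; q=P[m]
    print("apron",len(q), cv2.minAreaRect(q[:,:2].astype(np.float32)),cv2.boxPoints(cv2.minAreaRect(q[:,:2].astype(np.float32))).round().tolist() if len(q) else 0)
    cv2.imwrite(f"pics/{n}crop.png",cv2.resize(p[v0:v1,u0:u1,::-1],None,fx=4,fy=4,interpolation=cv2.INTER_CUBIC))
E
```

```text
scene blue 10 [ 524. -136.   49.] [ 506. -165.   38.] [ 531. -124.   52.]
scene orange 14 [562. -62.  48.] [ 528. -124.   11.] [574. -41.  52.]
scene white 2993 [ 491. -197.    3.] [ 259. -529.   -6.] [1100.  860.  863.]
roof 1403 [ 659. -162.   60.] [(649.3523559570312, -174.96450805664062), (204.8482208251953, 279.35638427734375), 56.95283126831055]
apron 797 ((584.2325439453125, -212.29739379882812), (361.382080078125, 513.4133911132812), 54.14382553100586) [[270.0, -208.0], [686.0, -509.0], [898.0, -216.0], [482.0, 85.0]]
side blue 83 [ 516. -141.   37.] [ 506. -157.   14.] [ 533. -125.   52.]
side orange 88 [557. -62.  40.] [ 442. -359.   11.] [581. -44.  52.]
side white 6752 [ 553. -183.    2.] [  243. -1175.  -761.] [1544.  659.  902.]
roof 2010 [ 647. -170.   59.] [(644.693359375, -173.51882934570312), (202.50558471679688, 275.25250244140625), 56.66708755493164]
apron 1432 ((543.0526733398438, -271.1875), (559.2667846679688, 417.1318054199219), 73.42613983154297) [[263.0, -480.0], [663.0, -599.0], [823.0, -63.0], [423.0, 56.0]]
```

View pics/sidecrop.png

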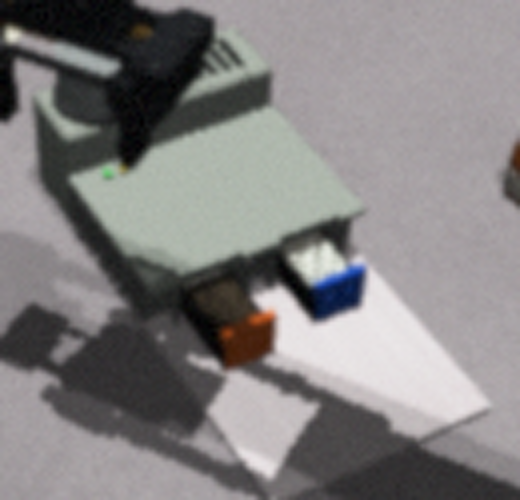

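The side crop shows the blue fin at about (340,290), in the -y bay next to the orange one. The bay's x axis points at a yaw of about -27°. I'll move over it and look with the wrist camera.

```bash
python3 -m jog '[[-2,-2,0,8,1],[-4,-4,0,16,1],[-7,-7,0,24,1],[-10,-9,0,32,1],[-13,-11,0,40,0.5],[-15,-13,0,48,0.5],[-16,-14,0,56,0.5],[-16,-14,0,63,0.5],[-16,-14,0,63,0.5],[-16,-14,0,63,0.5]]' 40
python3 - <<'E'
from h import *
s=arm.sense();p,d=arm.camera("wrist");cv2.imwrite("pics/w1.png",p[:,:,::-1]);C=cam("wrist",s);P=cloud(C,d);np.savez("pics/w1.npz",p=p,P=P,d=d)
for k,m in masks(p).items():
    q=P[m&(d>0)]
    if len(q): print(k,len(q),np.median(q,0).round(),q.min(0).round(),q.max(0).round())
E
```

```text
t: 1.1
tcp_pos: [514.9, -139.9, 238.4]
tool_rot: [-0.0, 0.235, 0.972, 0.0]
force: [-0.6, -0.1, 0.8]
gripper_width: 66.2
gripper_force: 0.0
blue 622 [ 515. -144.   48.] [ 501. -164.   11.] [ 532. -124.   53.]
orange 1259 [ 450. -344.   46.] [ 391. -380.    9.] [577. -43.  53.]
white 99247 [ 494. -109.    1.] [ 211. -599.   -3.] [906. 240. 103.]
```

View pics/w1.png

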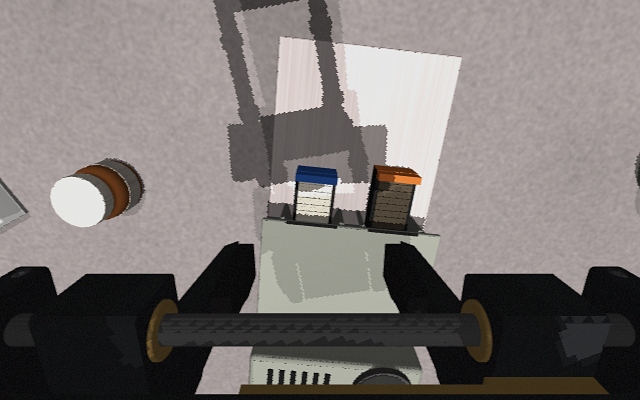

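The wrist view shows the blue fin at (316,175), the orange fin at (397,176) and the apron's front corners at (281,37) and (462,57). The jar is at (95,195), clear of the work.

Run:
```python
from h import *
f=np.load("pics/w1.npz");p,P=f["p"],f["P"];s=arm.sense();C=cam("wrist",s);M=masks(p)
c=plane(C,[(281,37),(462,57)],8);e=c[0]-c[1];print("apron corners",c.round(1).tolist(),np.hypot(*e[:2]).round(1),"normal yaw",np.degrees(np.arctan2(e[1],e[0])).round(2))
w=np.zeros((400,640),bool);w[150:240,270:440]=1
ctr={}
for k in("blue","orange"):
    m=M[k]&w&(P[...,2]>45); v,u=np.nonzero(m); q=plane(C,np.c_[u,v],50)[:,:2]
    r=cv2.minAreaRect(q.astype(np.float32)); ctr[k]=np.array(r[0]); print(k,len(q),np.round(r[0],1),np.round(r[1],1),round(r[2],2), cv2.boxPoints(r).round(1).tolist())
R=(P[...,2]>55)&(P[...,2]<65);cs,_=cv2.findContours(R.astype(np.uint8),0,2);q=max(cs,key=cv2.contourArea)[:,0];X=plane(C,q,60)
b=np.radians(-27);ex=np.array([np.cos(b),np.sin(b)]);ey=np.array([-ex[1],ex[0]])
o=ctr["blue"];x=(X[:,:2]-o)@ex;y=(X[:,:2]-o)@ey
k=(x<70)&(y>0)&(y<80);print("roof front",k.sum(),"residual yaw",np.degrees(np.arctan(-np.polyfit(y[k],x[k],1)[0])).round(2),"x from blue fin ctr",np.median(x[k]).round(1), "y range",y.min().round(),y.max().round())
# apron side edges
g=cv2.cvtColor(p,cv2.COLOR_RGB2GRAY)
dd=ctr["orange"]-o;print("orange in bay frame from blue",(dd@ex).round(1),(dd@ey).round(1))
print("corners in frame",[( ((a[:2]-o)@ex).round(1),((a[:2]-o)@ey).round(1)) for a in c])
```

```text
apron corners [[371.1, -111.7, 8.0], [478.0, 53.6, 8.0]] 196.9 normal yaw -122.89
blue 328 [ 517.1 -144.5] [44.3  9.2] 57.14 [[501.20001220703125, -160.60000610351562], [509.0, -165.5], [533.0, -128.3000030517578], [525.2999877929688, -123.4000015258789]]
orange 351 [556.1 -63.5] [47.4 14.1] 54.54 [[536.5999755859375, -78.69999694824219], [548.0999755859375, -86.9000015258789], [575.5999755859375, -48.29999923706055], [564.0999755859375, -40.20000076293945]]
roof front 14 residual yaw -6.25 x from blue fin ctr 52.2 y range -72.0 137.0
orange in bay frame from blue -2.0 89.8
corners in frame [(np.float64(-144.9), np.float64(-37.1)), (np.float64(-124.7), np.float64(158.7))]
```

```bash
python3 -m jog '[[0.8,-0.7,-4,-3,0.5],[1.6,-1.3,-8,-5.8,0.5],[1.6,-1.3,-12,-5.8,0.5],[1.6,-1.3,-16,-5.8,0.5],[1.6,-1.3,-19,-5.8,0.5],[1.6,-1.3,-21,-5.8,0.5],[1.6,-1.3,-22,-5.8,0.5],[1.6,-1.3,-22.5,-5.8,0.5],[1.6,-1.3,-22.6,-5.8,0.5],[1.6,-1.3,-22.6,-5.8,0.5]]' 40
python3 -m jog '[[0,0,0,0,0.2],[0,0,0,0,0.1],[0,0,0,0,0],[0,0,0,0,-0.1],[0,0,0,0,-0.1],[0,0,0,0,-0.1],[0,0,0,0,-0.1]]' 25
```

```text
t: 2.15
tcp_pos: [532.1, -153.2, 13.8]
tool_rot: [0.001, 0.282, 0.959, -0.0]
force: [-0.0, -0.8, -0.3]
gripper_width: 66.5
gripper_force: 0.0
t: 2.85
tcp_pos: [531.5, -153.3, 13.6]
tool_rot: [0.001, 0.282, 0.959, -0.0]
force: [-1.0, -0.3, 6.7]
gripper_width: 45.4
gripper_force: 25.0
```

```bash
python3 -m jog '[[-0.42,0.27,0,0,-0.1],[-0.84,0.54,0,0,-0.1],[-1.26,0.81,0,0,-0.1],[-1.68,1.09,0,0,-0.1],[-2.1,1.36,0,0,-0.1],[-2.52,1.63,0,0,-0.1]]'
```

```text
t: 3.45
tcp_pos: [506.8, -137.0, 13.6]
tool_rot: [0.001, 0.282, 0.959, -0.0]
force: [4.7, -2.6, 4.7]
gripper_width: 46.1
gripper_force: 25.0
```

```bash
python3 -m jog '[[-0.84,0.54,0,0,-0.1],[-1.68,1.09,0,0,-0.1],[-2.52,1.63,0,0,-0.1],[-3.36,2.17,0,0,-0.1],[-4.2,2.72,0,0,-0.1],[-5.04,3.26,0,0,-0.1],[-5.88,3.8,0,0,-0.1],[-6.72,4.34,0,0,-0.1],[-6.72,4.34,0,0,-0.1]]'
python3 -m jog '[[0,0,0,0,0.5],[0,0,0,0,0.5],[0,0,0,0,0.5],[0,0,2,0,0.5],[0,0,6,0,0.5],[2,-1.3,8,0,0.5],[4.2,-2.7,8,0,0.5],[4.2,-2.7,8,0,0.5]]'
python3 - <<'E'
from h import *
s=arm.sense();p,d=arm.camera("wrist");cv2.imwrite("pics/w2.png",p[:,:,::-1]);C=cam("wrist",s);P=cloud(C,d);np.savez("pics/w2.npz",p=p,P=P,d=d)
for k,m in masks(p).items():
    q=P[m&(d>0)]
    if len(q): print(k,len(q),np.median(q,0).round(),q.min(0).round(),q.max(0).round())
E
```

```text
t: 4.35
tcp_pos: [438.5, -92.8, 13.5]
tool_rot: [0.001, 0.282, 0.959, 0.0]
force: [1.6, -0.9, 8.9]
gripper_width: 45.9
gripper_force: 25.0
t: 5.15
tcp_pos: [483.3, -121.7, 93.8]
tool_rot: [0.002, 0.283, 0.959, -0.0]
force: [-0.2, -0.7, -0.2]
gripper_width: 65.7
gripper_force: 0.0
blue 1375 [424. -83.  51.] [ 409. -105.   11.] [440. -62.  53.]
orange 3143 [551. -69.  44.] [ 455. -177.    8.] [577. -43. 170.]
white 130515 [448. -48.   1.] [ 251. -384.   -2.] [689. 132. 118.]
```

View pics/w2.png

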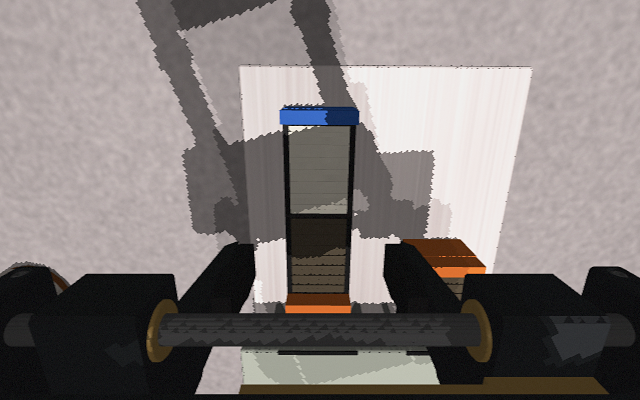

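The cassette is fully out on the apron, with its blue fin at (320,117) and its orange fin at (318,303). The apron corners at (240,66) and (532,68) give the frame from closer in.

Run:
```python
from h import *
f=np.load("pics/w2.npz");p,P=f["p"],f["P"];s=arm.sense();C=cam("wrist",s);M=masks(p)
c=plane(C,[(240,66),(532,68)],8)[:,:2];e=c[1]-c[0];L=np.hypot(*e);ey=e/L;ex=np.array([ey[1],-ey[0]])
print(c.round(1).tolist(),L.round(1),"yaw",np.degrees(np.arctan2(ex[1],ex[0])).round(2))
O=c.mean(0)+190*ex;mouth=O-45*ey;print("origin",O.round(1),"mouth_n",mouth.round(1))
w=np.zeros((400,640),bool);w[95:320,270:370]=1
m=M["blue"]&w&(P[...,2]>45); v,u=np.nonzero(m);q=plane(C,np.c_[u,v],50)[:,:2]
r=cv2.minAreaRect(q.astype(np.float32));b=np.array(r[0]);print("blue fin",b.round(1),np.round(r[1],1),round(r[2],2))
print("blue in bay frame",((b-mouth)@ex).round(1),((b-mouth)@ey).round(1))
t=np.array(s["tcp_pos"])[:2];print("tool in bay frame",((t-mouth)@ex).round(1),((t-mouth)@ey).round(1))
o=plane(C,[(286,295),(351,295)],50)[:,:2].mean(0);print("orange inner top edge",((o-mouth)@ex).round(1),((o-mouth)@ey).round(1))
```

```text
[[367.4, -110.7], [475.1, 53.5]] 196.3 yaw -33.24
origin [ 580.2 -132.8] mouth_n [ 555.5 -170.4]
blue fin [421.5 -82.4] [45.2  8.9] 57.13
blue in bay frame -160.3 0.2
tool in bay frame -89.7 0.7
orange inner top edge -40.2 0.6
```

```bash
python3 -m jog '[[-0.5,0.3,-2,0,0.5],[-0.5,0.3,-5,0,0.5],[-0.5,0.3,-7,0,0.5],[-0.5,0.3,-8,0,0.5],[-0.5,0.3,-8,0,0.2],[-0.5,0.3,-8,0,-0.1],[-0.5,0.3,-8,0,-0.1],[-0.5,0.3,-8,0,-0.1],[-0.5,0.3,-8,0,-0.1],[-0.5,0.3,-8,0,-0.1]]' 35
python3 -m jog '[[0,0,0,0,-0.1],[0,0,1,0,-0.1],[0,0,3,0,-0.1],[0,0,5,0,-0.1],[0,0,7,0,-0.1],[0,0,9,0,-0.1],[0,0,9,0,-0.1]]'
```

```text
t: 6.2
tcp_pos: [476.2, -117.5, 13.5]
tool_rot: [0.001, 0.282, 0.959, 0.0]
force: [-0.6, -0.9, 3.8]
gripper_width: 45.6
gripper_force: 35.0
t: 6.9
tcp_pos: [477.8, -118.0, 105.7]
tool_rot: [0.003, 0.282, 0.959, -0.0]
force: [0.8, 0.3, -1.9]
gripper_width: 45.7
gripper_force: 35.0
```

```bash
python3 -m jog '[[0,0,0,-8,-0.1],[0,0,0,-16,-0.1],[0,0,0,-24,-0.1],[0,0,0,-32,-0.1],[0,0,0,-40,-0.1],[0,0,0,-48,-0.1],[0,0,0,-56,-0.1],[0,0,0,-64,-0.1],[0,0,0,-72,-0.1],[0,0,0,-80,-0.1]]'
python3 -m jog '[[0,0,0,-8,-0.1],[0,0,0,-16,-0.1],[0,0,0,-24,-0.1],[0,0,0,-32,-0.1],[0,0,0,-40,-0.1],[0,0,0,-48,-0.1],[0,0,0,-56,-0.1],[0,0,0,-64,-0.1],[0,0,0,-72,-0.1],[0,0,0,-80,-0.1]]'
python3 -m jog '[[0,0,0,-7,-0.1],[0,0,0,-14,-0.1],[0,0,0,-20,-0.1],[0,0,0,-20,-0.1],[0,0,0,-20,-0.1]]'
python3 - <<'E'
from h import *
s=arm.sense();p,d=arm.camera("wrist");cv2.imwrite("pics/w3.png",p[:,:,::-1]);print(s["joints"],s["tcp_pos"],s["tool_rot"])
E
```

```text
t: 7.9
tcp_pos: [474.6, -117.0, 101.3]
tool_rot: [-0.001, 0.835, 0.551, -0.001]
force: [-0.1, 0.0, -1.6]
gripper_width: 46.2
gripper_force: 35.0
t: 8.9
tcp_pos: [474.6, -117.0, 101.3]
tool_rot: [-0.0, 0.993, -0.114, -0.001]
force: [-0.0, 0.0, -2.5]
gripper_width: 45.5
gripper_force: 35.0
t: 9.4
tcp_pos: [474.9, -117.1, 101.8]
tool_rot: [0.0, 0.96, -0.281, -0.001]
force: [0.3, -0.9, -2.1]
gripper_width: 45.5
gripper_force: 35.0
[-2.92714339e-01  4.44612251e-02  2.12716187e+00 -3.28259930e-05
  9.71509810e-01  1.84806198e+00] [ 474.88594917 -117.1204063   101.77879634] [ 7.59662862e-06  9.59666786e-01 -2.81138872e-01 -7.70209490e-04]
```

View pics/w3.png

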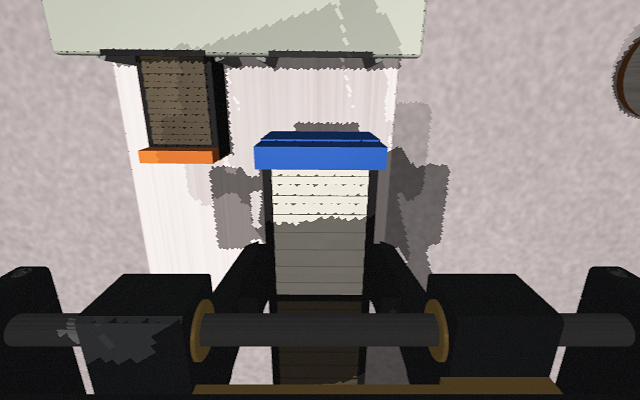

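Flipped: the blue fin at (320,150) now leads toward the -y bay mouth at about (320,60). The roof's front corners are at (53,54) and (423,58). I'll check the lateral alignment against them.

Run:
```python
from h import *
s=arm.sense();C=cam("wrist",s);p,d=arm.camera("wrist");P=cloud(C,d)
r=plane(C,[(53,54),(423,58)],60)[:,:2];e=r[0]-r[1];L=np.hypot(*e);ey=e/L;ex=np.array([ey[1],-ey[0]]);print("roof",r.round(1).tolist(),L.round(1),"yaw",np.degrees(np.arctan2(ex[1],ex[0])).round(2))
O=r.mean(0);t=np.array(s["tcp_pos"])[:2]
print("tool rel mouth_n (roof)",((t-O)@ex).round(1),((t-O)@ey+45).round(1))
m=masks(p)["blue"];v,u=np.nonzero(m&(d>0));z=P[m&(d>0)][:,2];print("top z",np.percentile(z,98))
k=z>np.percentile(z,98)-6;q=plane(C,np.c_[u,v][k],np.percentile(z,98))[:,:2];R=cv2.minAreaRect(q.astype(np.float32));print(np.round(R[0],1),np.round(R[1],1),round(R[2],2))
b=np.array(R[0]);print("blue rel tool: ",((b-t)@ex).round(1),((b-t)@ey).round(1), "rel mouth",((b-O)@ey+45).round(1))
# roof edge via depth at z>55
h=(P[...,2]>54)&(P[...,2]<66);h[100:]=0
cols=range(70,410,10);rows=[np.nonzero(h[:,c])[0].max() for c in cols];print(rows)
oq=plane(C,[(140,150),(214,150)],50)[:,:2].mean(0);print("other y",((oq-O)@ey+45).round(1),"x",((oq-O)@ex).round(1))
```

```text
roof [[636.5, -49.6], [526.5, -217.4]] 200.7 yaw -33.26
tool rel mouth_n (roof) -98.0 0.4
top z 140.53341767859467
[ 524.  -148.9] [45.1  8.6] 57.28
blue rel tool:  58.3 0.3 rel mouth 0.6
[np.int64(55), np.int64(55), np.int64(55), np.int64(59), np.int64(55), np.int64(55), np.int64(55), np.int64(55), np.int64(56), np.int64(56), np.int64(56), np.int64(56), np.int64(56), np.int64(56), np.int64(56), np.int64(59), np.int64(56), np.int64(56), np.int64(56), np.int64(59), np.int64(57), np.int64(57), np.int64(57), np.int64(57), np.int64(57), np.int64(57), np.int64(57), np.int64(57), np.int64(57), np.int64(57), np.int64(58), np.int64(61), np.int64(58), np.int64(58)]
other y 89.3 x -53.2
```

```bash
python3 -m jog '[[0,0,-2,-0.5,-0.1],[0,0,-5,-0.5,-0.1],[0,0,-7,-0.5,-0.1],[0,0,-8,-0.5,-0.1],[0,0,-8.6,-0.5,-0.1],[0,0,-8.8,-0.5,-0.1],[0,0,-8.9,-0.5,-0.1],[0,0,-8.9,-0.5,-0.1],[0,0,-8.9,-0.5,-0.1]]'
python3 -m jog '[[0.84,-0.55,0,0,-0.1],[1.67,-1.1,0,0,-0.1],[2.51,-1.65,0,0,-0.1],[2.93,-1.92,0,0,-0.1],[3.35,-2.2,0,0,-0.1],[3.77,-2.47,0,0,-0.1],[4.19,-2.75,0,0,-0.1],[4.19,-2.75,0,0,-0.1]]'
```

```text
t: 10.4
tcp_pos: [476.4, -117.5, 14.5]
tool_rot: [-0.0, 0.958, -0.286, 0.001]
force: [0.7, -0.9, -2.2]
gripper_width: 45.9
gripper_force: 35.0
t: 11.2
tcp_pos: [518.3, -145.2, 13.8]
tool_rot: [0.0, 0.958, -0.287, 0.001]
force: [-0.9, 0.5, -0.9]
gripper_width: 45.8
gripper_force: 35.0
```

```bash
python3 -m jog '[[0.42,-0.27,0,0,-0.1],[0.84,-0.55,0,0,-0.1],[1.26,-0.82,0,0,-0.1],[1.67,-1.1,0,0,-0.1],[2.09,-1.37,0,0,-0.1],[2.09,-1.37,0,0,-0.1]]'
python3 -m jog '[[0,0,0,0,0.5],[0,0,0,0,0.5],[0,0,0,0,0.5],[0,0,2,0,0.5],[0,0,5,0,0.5],[-2,1.3,6,0,0.5],[-4,2.6,6,0,0.5],[-4,2.6,6,0,0.5],[-4,2.6,6,0,0.5]]'
python3 - <<'E'
from h import *
s=arm.sense();C=cam("wrist",s);p,d=arm.camera("wrist");cv2.imwrite("pics/w4.png",p[:,:,::-1])
print(s["tcp_pos"])
p,d=arm.camera("side");cv2.imwrite("pics/s4.png",cv2.resize(p[90:215,280:410,::-1],None,fx=4,fy=4))
C=cam("side");P=cloud(C,d);m=masks(p)["orange"]&(d>0);m[:90]=0;m[215:]=0;m[:,:280]=0;m[:,410:]=0
q=P[m];ex=np.array([.8363,-.5483]);ey=np.array([.5483,.8363]);O=np.array([581.5,-133.5])
for a,b in((-70,0),(0,90)):
    y=(q[:,:2]-O)@ey;x=(q[:,:2]-O)@ex;k=(y>a)&(y<b);print(k.sum(),np.percentile(x[k],[2,50,98]).round(),np.percentile(y[k],[2,50,98]).round(),q[k][:,2].max().round()) if k.any() else 0
E
```

```text
t: 11.8
tcp_pos: [539.4, -159.1, 13.9]
tool_rot: [0.0, 0.958, -0.287, 0.001]
force: [-0.0, 0.3, -1.8]
gripper_width: 45.5
gripper_force: 35.0
t: 12.7
tcp_pos: [498.5, -132.5, 73.9]
tool_rot: [0.0, 0.958, -0.286, 0.001]
force: [0.2, -0.1, 0.4]
gripper_width: 66.0
gripper_force: 0.0
[ 498.52112241 -132.49579449   73.94218543]
62 [-102.  -99.  -93.] [-64. -46. -27.] 53.0
100 [-63. -60. -39.] [28. 51. 68.] 51.0
```

View pics/w4.png

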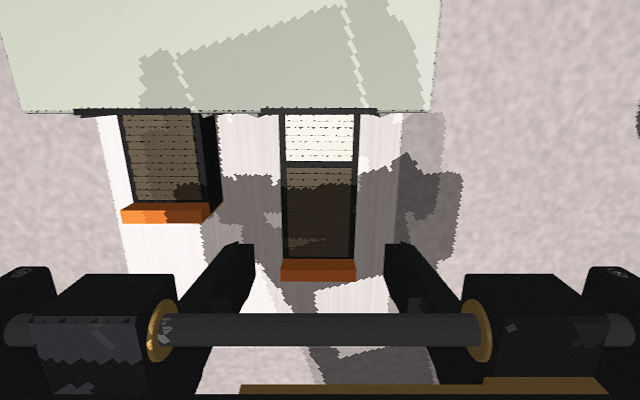

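The cassette is in line and partly in, with its orange fin at (318,268). I'll regrip near that end and push it home.

```bash
python3 -m jog '[[-0.67,0.44,-2,0,0.5],[-0.67,0.44,-4,0,0.5],[-0.67,0.44,-5.4,0,0.5],[-0.67,0.44,-6,0,0.5],[-0.67,0.44,-6,0,0.2],[-0.67,0.44,-6,0,-0.1],[-0.67,0.44,-6,0,-0.1],[-0.67,0.44,-6,0,-0.1],[-0.67,0.44,-6,0,-0.1]]' 25
python3 -m jog '[[0.42,-0.27,0,0,-0.1],[0.84,-0.55,0,0,-0.1],[1.26,-0.82,0,0,-0.1],[1.67,-1.1,0,0,-0.1],[2.09,-1.37,0,0,-0.1],[2.51,-1.65,0,0,-0.1],[2.93,-1.92,0,0,-0.1],[2.93,-1.92,0,0,-0.1]]'
```

```text
t: 13.7
tcp_pos: [492.5, -128.4, 14.5]
tool_rot: [0.0, 0.958, -0.286, 0.001]
force: [1.4, -0.8, 0.7]
gripper_width: 45.6
gripper_force: 25.0
t: 14.5
tcp_pos: [520.8, -147.0, 14.5]
tool_rot: [-0.0, 0.958, -0.287, -0.001]
force: [-2.9, 1.5, 6.3]
gripper_width: 46.1
gripper_force: 25.0
```

Now 2 mm steps toward the stop.

```bash
python3 -m jog '[[0.17,-0.11,0,0,-0.1],[0.33,-0.22,0,0,-0.1],[0.5,-0.33,0,0,-0.1],[0.5,-0.33,0,0,-0.1]]'
python3 -m jog '[[0.17,-0.11,0,0,-0.1],[0.33,-0.22,0,0,-0.1],[0.33,-0.22,0,0,-0.1]]'
python3 -m jog '[[0.17,-0.11,0,0,-0.1],[0.33,-0.22,0,0,-0.1],[0.33,-0.22,0,0,-0.1]]'
```

```text
t: 14.9
tcp_pos: [524.7, -149.6, 14.5]
tool_rot: [-0.0, 0.958, -0.287, -0.002]
force: [-5.8, 4.1, 10.0]
gripper_width: 45.9
gripper_force: 25.0
t: 15.2
tcp_pos: [528.0, -151.8, 14.5]
tool_rot: [-0.0, 0.958, -0.287, -0.002]
force: [-6.1, 4.0, 10.0]
gripper_width: 45.8
gripper_force: 25.0
t: 15.5
tcp_pos: [531.2, -154.0, 14.4]
tool_rot: [-0.0, 0.958, -0.287, -0.002]
force: [-5.6, 3.8, 10.8]
gripper_width: 45.7
gripper_force: 25.0
```

```bash
python3 -m jog '[[0.08,-0.06,0,0,-0.1],[0.17,-0.11,0,0,-0.1],[0.17,-0.11,0,0,-0.1]]'
python3 -m jog '[[0.08,-0.06,0,0,-0.1],[0.17,-0.11,0,0,-0.1],[0.17,-0.11,0,0,-0.1]]'
python3 - <<'E'
from h import *
p,d=arm.camera("side");C=cam("side");P=cloud(C,d);m=masks(p)["orange"]&(d>0);m[:90]=0;m[215:]=0;m[:,:280]=0;m[:,410:]=0
q=P[m];ex=np.array([.8363,-.5483]);ey=np.array([.5483,.8363]);O=np.array([581.5,-133.5])
for a,b in((-70,0),(0,90)):
    y=(q[:,:2]-O)@ey;x=(q[:,:2]-O)@ex;k=(y>a)&(y<b);print(k.sum(),np.percentile(x[k],[2,50,98]).round(),np.percentile(y[k],[2,50,98]).round(),q[k][:,2].max().round()) if k.any() else 0
E
```

```text
t: 15.8
tcp_pos: [532.4, -154.8, 14.5]
tool_rot: [-0.0, 0.958, -0.287, -0.002]
force: [-7.3, 5.0, 11.6]
gripper_width: 46.2
gripper_force: 25.0
t: 16.1
tcp_pos: [534.2, -155.9, 14.4]
tool_rot: [-0.001, 0.958, -0.287, -0.002]
force: [-7.5, 5.1, 11.5]
gripper_width: 45.9
gripper_force: 25.0
62 [-52. -49. -44.] [-62. -44. -27.] 52.0
122 [-63. -60. -39.] [28. 47. 67.] 50.0
```

```bash
python3 -m jog '[[0.08,-0.06,0,0,-0.1],[0.17,-0.11,0,0,-0.1],[0.17,-0.11,0,0,-0.1]]'
python3 -m jog '[[0.08,-0.06,0,0,-0.1],[0.17,-0.11,0,0,-0.1],[0.17,-0.11,0,0,-0.1]]'
```

```text
t: 16.45
tcp_pos: [534.2, -156.0, 14.4]
tool_rot: [-0.001, 0.958, -0.287, -0.004]
force: [-12.3, 8.2, 17.3]
gripper_width: 45.6
gripper_force: 25.0
t: 16.75
tcp_pos: [534.3, -156.0, 14.3]
tool_rot: [-0.001, 0.958, -0.287, -0.006]
force: [-15.3, 11.1, 21.7]
gripper_width: 45.8
gripper_force: 25.0
```

It has stopped hard at the expected depth. I'll release, lift and check.

```bash
python3 -m jog '[[0,0,0,0,0.5],[0,0,0,0,0.5],[0,0,0,0,0.5],[0,0,2,0,0.5],[0,0,5,0,0.5],[-2,1.3,7,0,0.5],[-5,3.3,10,0,0.5],[-8,5.2,12,0,0.5],[-8,5.2,12,0,0.5],[-8,5.2,12,0,0.5]]'
python3 - <<'E'
from h import *
s=arm.sense();C=cam("wrist",s);p,d=arm.camera("wrist");cv2.imwrite("pics/w5.png",p[:,:,::-1]);P=cloud(C,d)
m=masks(p)["orange"]&(d>0);q=P[m];ex=np.array([.8363,-.5483]);ey=np.array([.5483,.8363]);O=np.array([581.5,-133.5])
for a,b in((-75,-15),(15,75)):
    y=(q[:,:2]-O)@ey;x=(q[:,:2]-O)@ex;k=(y>a)&(y<b)&(q[:,2]>15)&(q[:,2]<60)&(abs(x)<90)
    if k.any(): print(k.sum(),np.percentile(x[k],[2,50,98]).round(1),np.percentile(y[k],[2,50,98]).round(),q[k][:,2].max().round())
E
```

```text
t: 17.75
tcp_pos: [460.1, -107.6, 134.4]
tool_rot: [0.0, 0.958, -0.286, 0.001]
force: [0.3, 1.2, 0.1]
gripper_width: 66.0
gripper_force: 0.0
826 [-49.8 -45.8 -41.9] [-66. -45. -23.] 53.0
785 [-60.8 -57.2 -53.4] [23. 44. 67.] 53.0
```

View pics/w5.png

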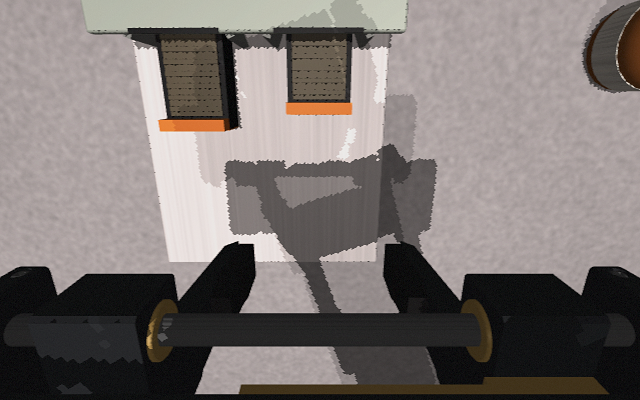

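The wrist view shows both orange ends out, ours at (319,108). Its end face is about 50 mm outside the mouth, which is fully home. The other cassette, at (192,125), is where it started. The gripper is clear.

```bash
python3 -c "
from station import arm
print(arm.finish_job())"
```

```text
the job is handed in; nothing more can be done
None
```

The backwards cassette is now in its own bay (-y), orange end out, filter side up, pushed to the back stop and released; the other cassette measured the same before and after, and the job is handed in.

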